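Clamp a cleat onto a kitchen drawer front

TASK

The wooden cleat is lying on its glue line on the white drawer front, under the upright F-clamp. Press the clamp's sliding jaw gently down its bar, with closed fingers on the push tab close to the bar, until the pad meets the cleat and the jaw tilts and binds, and let it go; then turn the handle clockwise, seen from above, until the cleat is clamped firmly (about 30 N), but never so hard that it dents. Do not let the cleat or the drawer front shift, leave the other things alone, and leave the clamp tight.

Things in the scene. Friction and masses are not known exactly. Their poses are not given: they have to be found in the camera images.
- clamp: Gluing jig with an upright F-clamp, all fixed to the table: plywood base 280 x 250 x 6 mm, two wooden bearers (tops 26 mm above the table), the clamp's fixed lower jaw between them. Origin: on the table straight below the spindle; z up. The upright flat steel bar (8 mm in x, 18 mm in y) stands 110 mm from the origin along +y of this body.
- jaw (a joint): Position of the sliding jaw on the bar, in m: 0 at the top, growing as the jaw slides DOWN, 0.07 at most. It slides with about 3 N of friction and stays where it is left. At 0 its arm's upper face is 158 mm and its pad about 112 mm above the table.
- tilt (a joint): Tilt of the jaw on the bar, rad: about 0 when loose, growing as its free end is pushed up. Once the pad has met the cleat, pressing on at the tab tilts the jaw until the sleeve bites the bar. The play differs from time to time (bites at 0.03 to 0.13, jaw 3 to 13 mm past contact), so go by force: bound when the push rises to 20 to 25 N. It stays bound when let go.
- push (a point): Middle of the upper face of the push tab (tab). Tab and arm belong to the sliding jaw, dark steel: a sleeve on the bar, 60 mm tall, reaching 18 mm from the bar's axis, and an arm 22 mm wide, 22 mm deep reaching 110 mm from the bar along -y of clamp, with spindle and handle at its end. Arm free from 18 to 85 mm.
- tab: Steel push tab, 14 x 34 mm, standing 4 mm proud of the jaw arm's upper face, its middle 42 mm from the bar's axis: the place to press the jaw down with closed fingers. Origin: on the arm's upper face. 20 to 25 N of push is right; more than 35 N is forcing it.
- bar_top (a point): Middle of the bar's upper end, fixed, 174 mm above the table.
- handle (a joint): Handle angle, rad, growing clockwise seen from above (tightening), 0 to 6, at most 0.5 at first. Thread: spindle, handle and pad go down 1.5 mm per rad. Needs about 0.1 N m to turn, stays where left. When the jaw has been pressed until it binds (22 N) and is let go, the pad bears on the cleat with about 10 N; from there each rad of tightening adds about 6.5 N.
- grip (a point): Centre of the handle's grip, on the spindle axis. The handle is an upright black plastic bar 46 mm long (this point's x), 13 mm thick (its y), 27 mm high; its top is 12 mm above this point, and this point is about 36 mm above the arm's upper face when the handle reads 0. The spindle leans 0.07 rad while the jaw is loose and stands within 0.07 rad of upright when it is bound.
- pad_face (a point): Centre of the underside of the pad at the spindle's lower end, the part that bears on the cleat.
- pad: The round rubber-faced pad, 24 mm across, below the jaw's free end; it turns with the handle and is somewhat springy. Origin: centre of its underside.
- cleat: Wooden cleat, loose, 170 (x) x 44 (y) x 24 mm, lying on the drawer front under the pad, crossing below the spindle. Origin: centre of its underside, 42 mm above the table; upper face 66 mm above the table. Clamp force between pad and cleat: 30 N is right, under 20 N is loose, over 45 N dents it.
- front: White drawer front, loose, 250 (x) x 130 (y) x 16 mm, lying on the jig's bearers under the cleat. Origin: centre of its underside, 26 mm above the table.
- bow_handle: Bystander: steel bow drawer handle, 94 mm long, lying on the drawer front beside the cleat.
- glue: Bystander: white plastic glue bottle, 44 mm wide, 110 mm tall, standing on the table.
- screw_jar: Bystander: glass jar with a steel lid, 60 mm wide, 70 mm tall.
- driver: Bystander: screwdriver lying on the table.
- cup_hinge: Bystander: steel cabinet hinge lying on the table.
- spare_cleat: Bystander: second wooden cleat 170 x 44 x 24 mm, lying on the table, not needed.
- mug: Bystander: white mug, 80 mm wide, 90 mm tall.
Mind the look-alikes: they are no part of the job. What is shaped like the cleat but pink is not meant.

How it is judged:
On the way, in this order (a step that is already met when the one before it is completed fails the run):
1. the jaw is slid down until its pad meets the cleat and it tilts and binds, so that, let go before the handle is turned, it still holds the cleat with over 5 N (value of joint tilt above 0.02 rad and contact force between pad and cleat above 5 N and contact force between the fingers and clamp below 0.2 N and value of joint handle below 0.7 rad), for 0.2 s.
2. the handle is turned until the pad presses the cleat with more than 20 N (contact force between pad and cleat above 20 N and value of joint handle above 1.15 rad and value of joint tilt above 0.02 rad), for 0.2 s.
At the end, for the whole second after the job is handed in: The jaw is tilted on the bar (over 0.02 rad) and bound, the handle has been turned to over 1.15 rad, the pad presses the cleat with 19 to 45 N, the cleat lies within 8 mm and the drawer front within 10 mm of where they were, square with each other within 0.15 rad and at rest (contact force between pad and cleat above 19 N and value of joint handle above 1.15 rad and value of joint tilt above 0.02 rad and horizontal distance between pad_face and clamp below 0.008 m and distance of cleat from where it was at the start of the episode below 0.008 m and distance of front from where it was at the start of the episode below 0.01 m and angle between the x axis of cleat and the x axis of front, either way round below 0.15 rad and linear speed of cleat below 0.01 m/s); the robot touches nothing.
It fails at once if the push tab was pressed with more than 35 N (contact force between the fingers and tab above 35 N).
It fails at once if the pad pressed the cleat with more than 45 N and dented it (contact force between pad and cleat above 45 N).
It fails at once if the cleat was shifted by more than 8 mm (distance of cleat from where it was at the start of the episode above 0.008 m).
It fails at once if the drawer front was shifted by more than 10 mm (distance of front from where it was at the start of the episode above 0.01 m).
It fails at once if a bystander was moved by more than 20 mm (distance of any of bow_handle, glue, screw_jar, driver, cup_hinge, spare_cleat, mug from where it was at the start of the episode above 0.02 m).
It also fails if it takes over 56 s, if anything falls off the work surface, if the arm or the gripper's body presses on something with over 40 N, if the wrist force passes 120 N, or if a joint passes its speed limit or range.

ROBOT

A 6-joint arm with a two-finger parallel gripper is mounted at the origin on the work surface. World frame = base frame: x ahead of the robot, y to its left, z up, the work surface at z = 0. Lengths are in m, angles in rad, forces in N, time in s.
With the tool pointing down it reaches from about 0.35 to 0.85 m from the base axis. Payload 8.1 kg.
Tool frame: the origin (TCP) lies at the very end of the fingers, on their centre line; the grasp point (between the pads) lies 19 mm behind it; z points along the fingers, y is the line along which they close (so a half turn about z gives the same grasp; the last joint's range is limited). The gripper opens to 93 mm and grips with 3 to 60 N. Pads are 15 mm wide; open, the fingers measure 128 mm over their backs; the gripper's body (75 mm by 188 mm) begins 65 mm behind the grasp point.
Start: joints at [-0.085, 0.13, 1.488, -0, 1.523, -0.085], TCP at [0.6, 0, 0.219] pointing down, gripper open.
Joint ranges: [-2.96, 2.96], [-0.89, 2.26], [0.02, 2.5], [-1.34, 4.48], [0, 2.73], [-2.66, 2.66]. Speed limits (rad/s): [2.39, 2.39, 2.79, 3.14, 3.14, 3.14].

INTERFACE

Orientations are given as a rotation vector (axis times angle).
In Python, from plant import monitor, eyes, ticket gives the robot as it stands.
- The arm moves only by the tool arm_command, never from a script. Its argument "deltas" is a list that holds one entry, the list of rows, each a list of 6 numbers: the shift along the world's x, y, z in cm, then the turn, a rotation vector about the world's x, y, z in degrees. In form: [[[tx, ty, tz, rx, ry, rz], ...]]. A call has 1 to 12 rows; each row shifts and turns the commanded pose from where the row before left it; what a row does not reach is not made up. A row lasts 1/12 s, in which the tool goes at most 41.7 mm and 7.16 degrees, less where a joint would pass 70% of its speed; a pose out of reach is approached as far as the arm can. A call is refused whole if a number of a shift passes 4.17 or a number of a turn 7.16, either way. A call with a gripper value outside its range is refused whole. "gripper" is the opening, from -1 (shut) to 1 (fully open), set as the call begins (left out, the last holds). The fingers move at their own pace and stop on an object; "squeeze" is the grip in N (left out, the last holds). Time passes only in rows, so rows that do not move let the fingers close. It gives the time, the measured TCP pose, the force, the opening and the grip force at its end, in the units of the state.
- monitor.read_state(): the state, without advancing time (a new reading comes with each control period).
- eyes.read_camera(name): name is "scene" or "side" or "wrist"; returns the picture (420x560x3 uint8, blue, green, red); there is no depth.
- eyes.camera_model(name): a dict with "fx", "fy", "cx", "cy" (pixels), "rvec" (rotation vector, rad) and "tvec" (3), from world to camera coordinates, as OpenCV has them. Camera axes: x right, y down, z forward; pixel columns grow to the right and rows downward; lengths in m; the calibration is good to about 2 mm. The wrist camera is an equidistant fisheye: a pixel r from the principal point sees the ray r / f radians off the axis. A picture is of the moment at which its call begins: read the wrist's pose just before it. camera_model takes no time and is no camera call; for the wrist camera it gives the pose at the moment of the call.
- ticket.close_job(): hands the job in; it is judged then, once.
The state is a dict: "t": time; "q": joint angles; "dq": joint speeds; "joint_torque": joint torques, N m; "tool_pos": TCP position; "orientation": TCP orientation; "force": force on the tool from outside, world axes, zero at the start; "wrist_torque": the same for the moment, N m; "opening": finger opening in m; "gripper_force": force on a finger pad.
Only numpy, scipy, OpenCV 4.12 (cv2) and the standard library are available. Lean on these libraries where they do the work, as an engineer would, in place of code of your own. Each camera call takes 0.05 s, during which the arm holds its last target. There are 200 camera calls.

## Working session

There is one attempt and no reset: what is moved stays moved. The work goes in short steps, Python scripts to look and compute and a tool call to move; the robot and the scene stay as the last step left them, time stands still between calls to the robot, and variables do not carry over. Pictures are saved under pics/ and viewed, at most 10 in all, crops included, and the job is handed in when it is done.

Besides the shell and the picture viewer there is one more tool, called after "Emit:" as name(argument=value, ...), one argument or row to a line, values as JSON. arm_command: Moves the arm, as the interface text tells. Its arguments: {"type":"object","properties":{"deltas":{"type":"array"},"gripper":{"type":"number"},"squeeze":{"type":"number"}},"required":["deltas"]}

```bash
mkdir -p pics
cat > h.py <<'E'
import numpy as np, cv2
from plant import monitor, eyes, ticket
def model(n):
    m=eyes.camera_model(n); K=np.array([[m['fx'],0,m['cx']],[0,m['fy'],m['cy']],[0,0,1.]])
    return K,np.array(m['rvec'],float),np.array(m['tvec'],float)
def ray(n,u,v):
    K,r,t=model(n); R=cv2.Rodrigues(r)[0]
    d=R.T@np.linalg.inv(K)@[u,v,1.]; return -R.T@t,d/np.linalg.norm(d)
def onz(n,u,v,z):
    c,d=ray(n,u,v); return c+d*(z-c[2])/d[2]
def tri(a,b):
    (c1,d1),(c2,d2)=ray(*a),ray(*b)
    s=np.linalg.lstsq(np.c_[d1,-d2],c2-c1,rcond=None)[0]
    p,q=c1+s[0]*d1,c2+s[1]*d2; return (p+q)/2,np.linalg.norm(p-q)
def proj(n,P):
    K,r,t=model(n); return cv2.projectPoints(np.array(P,float).reshape(-1,1,3),r,t,K,None)[0].reshape(-1,2)
E
python3 - <<'E'
from h import *
for n in('scene','side'):
    im=eyes.read_camera(n); cv2.imwrite(f'pics/{n}0.png',im); 
    print(n,ray(n,280,210))
a=[cv2.imread(f'pics/{n}0.png') for n in('scene','side')]
cv2.imwrite('pics/scene0b.png',cv2.resize(a[0],(800,600),interpolation=cv2.INTER_CUBIC))
cv2.imwrite('pics/side0b.png',cv2.resize(a[1],(800,600),interpolation=cv2.INTER_CUBIC))
print(monitor.read_state())
E
```

```text
scene (array([ 1.11320769, -0.59930446,  0.93894762]), array([-0.52457174,  0.50196901, -0.68764206]))
side (array([ 0.432646  , -0.8105052 ,  0.95489398]), array([ 0.05499961,  0.7071035 , -0.70496786]))
{'t': 0.1, 'q': array([-8.54211597e-02,  1.31078369e-01,  1.48917580e+00, -2.64821183e-05,
        1.52303054e+00, -8.54115938e-02]), 'dq': array([-7.39006441e-04, -1.77924443e-03, -2.41154227e-03, -2.62061211e-05,
        5.34177694e-04,  2.49531480e-04]), 'joint_torque': array([ 2.89806376e-03, -5.61339462e+01, -4.93095982e+01,  7.72326719e-02,
        2.89617141e-02, -2.83941080e-05]), 'tool_pos': array([5.99471478e-01, 4.48826213e-05, 2.17693738e-01]), 'orientation': array([-2.22054725e+00, -2.22052887e+00,  1.74327450e-03]), 'force': array([-0.97242327,  0.17596641, -0.15808254]), 'wrist_torque': array([-0.04753877, -0.00292994,  0.0059244 ]), 'gripper_force': 0.0, 'opening': 0.09345807659541101}
```

View pics/scene0b.png

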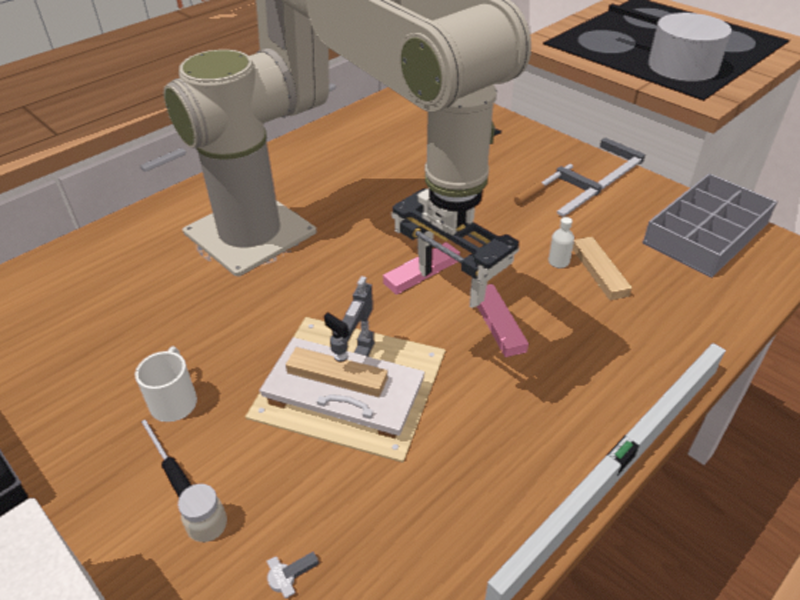

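View pics/side0b.png

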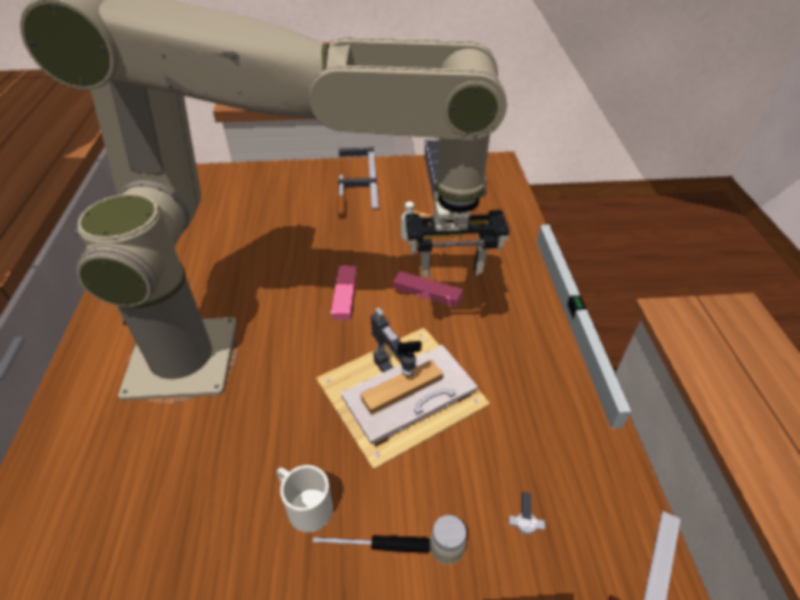

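The target clamp stands at scene (355,320) / side (392,345), with the tan cleat at scene (335,370) / side (402,386). Look-alikes are the two pink blocks at scene (420,268) and (503,320), the spare tan cleat on the table at (603,268), and the lying F-clamp at (585,180). I choose the tan cleat under the upright clamp and check it in a close crop.

Run:
```python
from h import *
a=cv2.imread('pics/scene0.png')[185:325,165:325]; b=cv2.imread('pics/side0.png')[205:330,215:350]
f=lambda x:cv2.resize(x,(400,int(x.shape[0]*400/x.shape[1])),interpolation=cv2.INTER_CUBIC)
a,b=f(a),f(b); h=max(a.shape[0],b.shape[0]); o=np.zeros((h,800,3),np.uint8); o[:a.shape[0],:400]=a;o[:b.shape[0],400:]=b
cv2.imwrite('pics/crop.png',o)
```

```text
(no output)
```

View pics/crop.png

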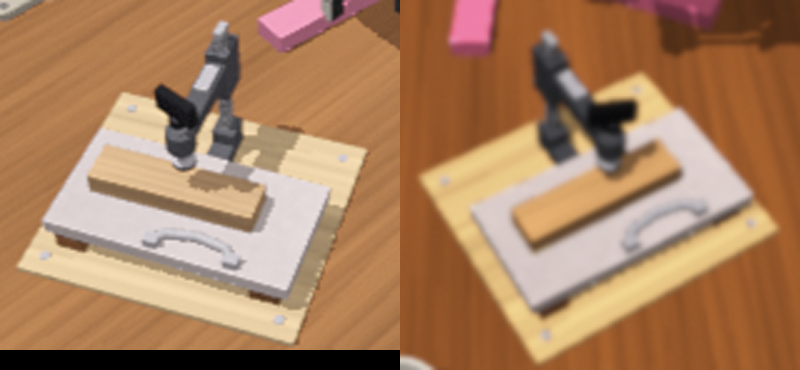

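The crop confirms the tan cleat lies on the white front under the upright clamp. In it the bar top is at (222,27) / (545,38), the light tab at (206,80) / (572,83), and the black handle at (176,106) / (612,110).

Run:
```python
from h import *
S=lambda u,v:('scene',165+(u+.5)/2.5-.5,185+(v+.5)/2.5-.5)
D=lambda u,v:('side',215+(u-400+.5)/2.963-.5,205+(v+.5)/2.963-.5)
C=[onz(*S(*p),.006)[:2] for p in((17,267),(295,343),(367,150),(122,93))]
C2=[onz(*D(*p),.006)[:2] for p in((420,178),(540,362),(778,230),(645,72))]
for c in(C,C2):
    print(np.round(c,3),np.round(np.mean(c,0),4),[round(float(np.degrees(np.arctan2(*(c[(i+1)%4]-c[i])[::-1]))),1) for i in range(4)],[round(float(np.linalg.norm(c[(i+1)%4]-c[i])),3) for i in range(4)])
for n,a,b in(('bar',S(222,27),D(545,38)),('tab',S(206,80),D(572,83)),('grip',S(176,103),D(612,110))): print(n,tri(a,b))
print('bar at z',onz(*S(222,27),.174),onz(*D(545,38),.174))
print('tab at z',onz(*S(206,80),.162),onz(*D(572,83),.162))
print('grip top z',onz(*S(175,98),.206),onz(*D(612,107),.206))
# handle long ends on top
print('handle ends',onz(*S(160,90),.206),onz(*S(193,107),.206),onz(*D(588,112),.206),onz(*D(634,104),.206))
```

```text
[[ 0.421 -0.303]
 [ 0.67  -0.172]
 [ 0.555  0.048]
 [ 0.306 -0.082]] [ 0.488  -0.1275] [27.8, 117.7, -152.5, -62.4] [0.282, 0.248, 0.281, 0.249]
[[ 0.307 -0.086]
 [ 0.424 -0.303]
 [ 0.669 -0.177]
 [ 0.558  0.046]] [ 0.4896 -0.1298] [-61.8, 27.4, 116.3, -152.2] [0.247, 0.275, 0.249, 0.283]
bar (array([ 0.44440497, -0.04789308,  0.16875782]), np.float64(0.0017689299544235645))
tab (array([ 0.46839773, -0.09048101,  0.14567777]), np.float64(0.002453043363775543))
grip (array([ 0.50053327, -0.15306154,  0.17948487]), np.float64(0.0017538165654482135))
bar at z [ 0.44826181 -0.05059813  0.174     ] [ 0.44449351 -0.05417669  0.174     ]
tab at z [ 0.48255334 -0.10232679  0.162     ] [ 0.4674509  -0.10343206  0.162     ]
grip top z [ 0.51605165 -0.16435452  0.206     ] [ 0.49864645 -0.17320787  0.206     ]
handle ends [ 0.49925149 -0.1672588   0.206     ] [ 0.53534735 -0.16045013  0.206     ] [ 0.4773264  -0.17738884  0.206     ] [ 0.51815859 -0.1711633   0.206     ]
```

Emit:
arm_command(
  deltas=[
    [[0,0,0,0,0,2.4],[-1.2,-0.8,0,0,0,2.4],[-1.2,-0.8,0,0,0,2.4],[-1.2,-0.8,0,0,0,2.4],[-1.2,-0.8,0,0,0,2.4],[-1.2,-0.8,0,0,0,2.4],[-1.2,-0.8,0,0,0,2.4],[-1.2,-0.8,0,0,0,2.4],[-1.2,-0.8,0,0,0,2.4],[-1.2,-0.8,0,0,0,2.4],[-1.2,-0.9,0,0,0,2.4],[-1.15,-1.0,0,0,0,1.6]],
  ],
  gripper=-1,
  squeeze=10,
)

```text
t: 1.1
tool_pos: [0.4676, -0.0911, 0.2181]
orientation: [-1.614, -2.694, 0.0]
force: [-0.3, -0.5, -0.7]
opening: 0.0173
gripper_force: 0.0
```

Emit:
arm_command(
  deltas=[
    [[0,0,0,0,0,0],[0,0,0,0,0,0],[0,0,-1,0,0,0],[0,0,-1,0,0,0],[0,0,-0.6,0,0,0],[0,0,-0.6,0,0,0],[0,0,-0.5,0,0,0],[0,0,0,0,0,0],[0,0,0,0,0,0],[0,0,0,0,0,0]],
  ],
)

```text
t: 1.93
tool_pos: [0.4687, -0.091, 0.1819]
orientation: [1.618, 2.693, 0.0]
force: [0.1, -0.1, 0.1]
opening: 0.0005
gripper_force: 0.0
```

Run:
```python
from h import *
s=monitor.read_state(); print(s['t'],s['tool_pos'],s['orientation'],s['force'],s['opening'])
p=s['tool_pos']; o=np.zeros((500,800,3),np.uint8)
for i,n in enumerate(('scene','side')):
    im=eyes.read_camera(n); cv2.imwrite(f'pics/{n}1.png',im); u,v=proj(n,p)[0]; print(n,u,v)
    x,y=int(u)-50,int(v)-62; o[:,400*i:400*i+400]=cv2.resize(im[y:y+125,x:x+100],(400,500),interpolation=cv2.INTER_CUBIC)
    print(x,y)
cv2.imwrite('pics/c1.png',o)
```

```text
1.9333 [ 0.46871591 -0.09098317  0.18190497] [1.61778422e+00 2.69262230e+00 1.21998268e-04] [ 0.12564468 -0.05841708  0.09923696] 0.0005311468354017994
scene 246.33053675695993 205.25080183328515
196 143
side 272.8173153265911 224.5509028303404
222 162
```

View pics/c1.png

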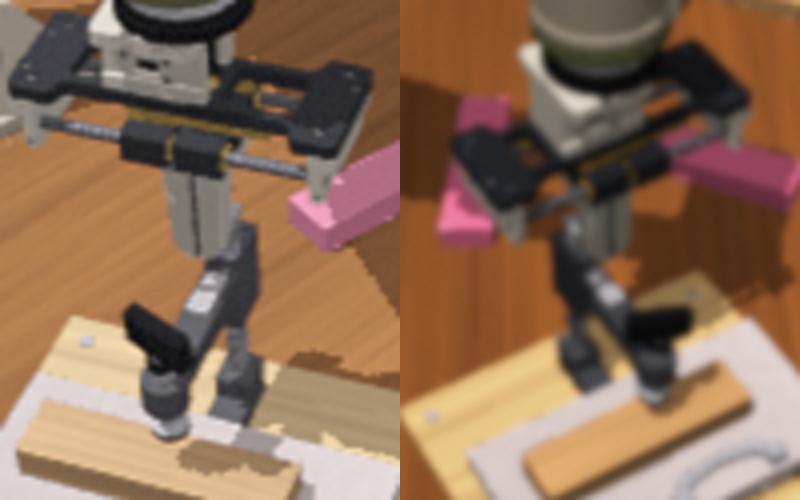

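The closed fingers end at crop (200,250) / (605,255), straight above the light tab at (206,292) / (610,285). The jaw is still untouched.

Run:
```python
from h import *
print(tri(('scene',196+206.5/4-.5,143+292/4-.5),('side',222+210/4-.5,162+285/4-.5)))
print(tri(('scene',196+200/4-.5,143+252/4-.5),('side',222+206/4-.5,162+255/4-.5)),'tip')
for z in(.15,.146,.142):
  q=[.4687,-.091,z]; print(z,(proj('scene',q)-[196,143])*4,(proj('side',q)-[222,162])*4+[400,0])
```

```text
(array([ 0.47140099, -0.09356522,  0.15135686]), np.float64(0.0013743203062625703))
(array([ 0.46895379, -0.09389135,  0.1826947 ]), np.float64(0.000761951970310588)) tip
0.15 [[204.42728358 288.3503068 ]] [[603.73704602 280.85321924]]
0.146 [[204.8131019  293.17740593]] [[603.7969232  284.60295143]]
0.142 [[205.19708012 297.98148285]] [[603.85648675 288.33304325]]
```

Emit:
arm_command(
  deltas=[
    [[0,0,-0.5,0,0,0],[0,0,-0.5,0,0,0],[0,0,-0.5,0,0,0],[0,0,-0.5,0,0,0],[0,0,-0.3,0,0,0],[0,0,-0.3,0,0,0],[0,0,0,0,0,0]],
  ],
)

```text
t: 2.62
tool_pos: [0.468, -0.0908, 0.1547]
orientation: [-1.617, -2.692, 0.0]
force: [-0.2, 0.6, -0.4]
opening: 0.0006
gripper_force: 0.0
```

Emit:
arm_command(
  deltas=[
    [[0.2,-0.1,-0.1,0,0,0],[0,0,-0.2,0,0,0],[0,0,-0.2,0,0,0],[0,0,-0.2,0,0,0],[0,0,-0.2,0,0,0],[0,0,0,0,0,0]],
  ],
)

```text
t: 3.12
tool_pos: [0.4704, -0.092, 0.1463]
orientation: [-1.618, -2.693, 0.0]
force: [-0.3, -0.8, 0.3]
opening: 0.0008
gripper_force: 0.0
```

Emit:
arm_command(
  deltas=[
    [[0,0,-0.2,0,0,0],[0,0,-0.2,0,0,0],[0,0,-0.2,0,0,0],[0,0,0,0,0,0]],
  ],
)

```text
t: 3.45
tool_pos: [0.4703, -0.0919, 0.1401]
orientation: [-1.618, -2.692, 0.0]
force: [0.3, 0.1, 0.8]
opening: 0.0003
gripper_force: 0.2
```

Emit:
arm_command(
  deltas=[
    [[0,0,-0.2,0,0,0],[0,0,-0.2,0,0,0],[0,0,-0.2,0,0,0],[0,0,0,0,0,0]],
  ],
)

```text
t: 3.78
tool_pos: [0.4703, -0.0919, 0.134]
orientation: [-1.618, -2.692, 0.0]
force: [-0.3, -0.4, 0.6]
opening: 0.0003
gripper_force: 0.1
```

Emit:
arm_command(
  deltas=[
    [[0,0,-0.2,0,0,0],[0,0,-0.2,0,0,0],[0,0,-0.2,0,0,0],[0,0,0,0,0,0]],
  ],
)

```text
t: 4.12
tool_pos: [0.4702, -0.0919, 0.128]
orientation: [-1.618, -2.692, 0.0]
force: [-0.4, -0.2, -0.7]
opening: 0.0004
gripper_force: 0.0
```

Run:
```python
from h import *
o=np.zeros((500,800,3),np.uint8)
for i,n in enumerate(('scene','side')):
    im=eyes.read_camera(n); cv2.imwrite(f'pics/{n}2.png',im)
    x,y=[(196,153),(222,172)][i]; o[:,400*i:400*i+400]=cv2.resize(im[y:y+125,x:x+100],(400,500),interpolation=cv2.INTER_CUBIC)
cv2.imwrite('pics/c2.png',o)
```

```text
(no output)
```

View pics/c2.png

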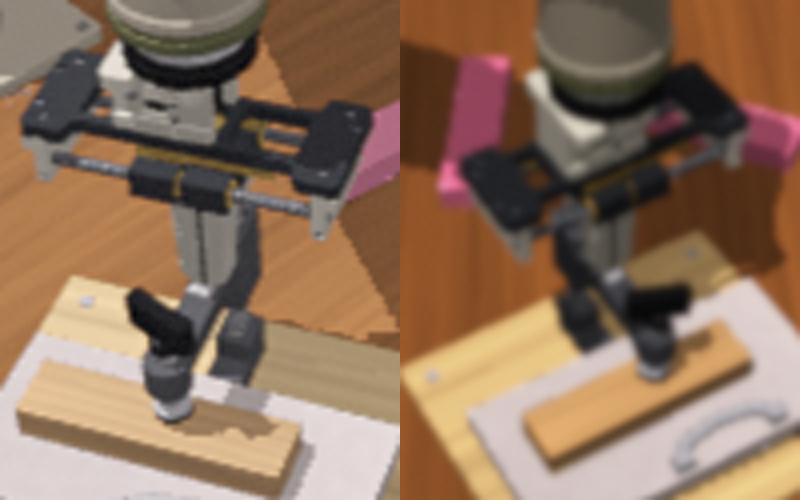

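The jaw slid along with the fingers, which sit on the tab at crop (200,285). The pad at (172,410) is close above the cleat, so I keep pressing in small steps.

Emit:
arm_command(
  deltas=[
    [[0,0,-0.15,0,0,0],[0,0,-0.15,0,0,0],[0,0,-0.15,0,0,0]],
  ],
)

```text
t: 4.47
tool_pos: [0.4706, -0.092, 0.1242]
orientation: [1.618, 2.693, 0.0]
force: [-1.9, -0.4, 3.8]
opening: 0.0001
gripper_force: 1.4
```

Emit:
arm_command(
  deltas=[
    [[0,0,-0.15,0,0,0],[0,0,-0.15,0,0,0],[0,0,-0.15,0,0,0]],
  ],
)

```text
t: 4.72
tool_pos: [0.4706, -0.092, 0.1196]
orientation: [1.618, 2.693, 0.0]
force: [-0.6, 1.5, 2.2]
opening: 0.0003
gripper_force: 1.4
```

Emit:
arm_command(
  deltas=[
    [[0,0,-0.1,0,0,0],[0,0,-0.1,0,0,0],[0,0,-0.1,0,0,0]],
  ],
)

```text
t: 4.97
tool_pos: [0.4706, -0.0919, 0.1169]
orientation: [1.618, 2.693, 0.0]
force: [-2.5, 0.8, 7.5]
opening: 0.0003
gripper_force: 3.9
```

Emit:
arm_command(
  deltas=[
    [[0,0,-0.05,0,0,0],[0,0,-0.05,0,0,0],[0,0,-0.05,0,0,0]],
  ],
)

```text
t: 5.22
tool_pos: [0.4706, -0.0917, 0.1157]
orientation: [-1.618, -2.693, -0.001]
force: [-3.8, 2.6, 9.5]
opening: 0.0009
gripper_force: 4.3
```

Emit:
arm_command(
  deltas=[
    [[0,0,-0.05,0,0,0],[0,0,-0.05,0,0,0]],
  ],
)

```text
t: 5.38
tool_pos: [0.4705, -0.0915, 0.1147]
orientation: [-1.618, -2.693, -0.001]
force: [-4.4, 2.8, 9.5]
opening: 0.0004
gripper_force: 4.7
```

Emit:
arm_command(
  deltas=[
    [[0,0,-0.05,0,0,0],[0,0,-0.05,0,0,0],[0,0,-0.05,0,0,0]],
  ],
)

```text
t: 5.63
tool_pos: [0.4705, -0.0914, 0.1136]
orientation: [-1.617, -2.693, -0.001]
force: [-6.8, 6.5, 14.9]
opening: 0.0005
gripper_force: 7.7
```

Emit:
arm_command(
  deltas=[
    [[0,0,-0.05,0,0,0],[0,0,-0.05,0,0,0]],
  ],
)

```text
t: 5.8
tool_pos: [0.4706, -0.0913, 0.1131]
orientation: [-1.617, -2.693, -0.001]
force: [-9.3, 5.4, 19.3]
opening: 0.0003
gripper_force: 10.1
```

Emit:
arm_command(
  deltas=[
    [[0,0,-0.05,0,0,0],[0,0,0,0,0,0]],
  ],
)

```text
t: 5.97
tool_pos: [0.4706, -0.0913, 0.1129]
orientation: [-1.617, -2.693, -0.001]
force: [-9.1, 6.6, 19.7]
opening: 0.0007
gripper_force: 10.1
```

Emit:
arm_command(
  deltas=[
    [[0,0,-0.05,0,0,0],[0,0,0,0,0,0]],
  ],
)

```text
t: 6.13
tool_pos: [0.4706, -0.0912, 0.1127]
orientation: [-1.617, -2.693, -0.002]
force: [-10.2, 7.5, 21.9]
opening: 0.0004
gripper_force: 11.4
```

Emit:
arm_command(
  deltas=[
    [[0,0,0.2,0,0,0],[0,0,0.3,0,0,0],[0,0,0.5,0,0,0],[0,0,1,0,0,0],[0,0,1.5,0,0,0],[0,0,2,0,0,6],[0,0,2,0,0,6],[0.2,-0.2,2,0,0,6],[0,0,0,0,0,6],[0,0,0,0,0,6],[0,0,0,0,0,6],[0,0,0,0,0,6]],
  ],
)

```text
t: 7.13
tool_pos: [0.4726, -0.0941, 0.2064]
orientation: [0.538, 3.095, -0.0]
force: [0.6, -0.4, -0.6]
opening: 0.0009
gripper_force: 0.0
```

Run:
```python
from h import *
print(monitor.read_state()['tool_pos'])
o=np.zeros((500,800,3),np.uint8)
for i,n in enumerate(('scene','side')):
    im=eyes.read_camera(n); cv2.imwrite(f'pics/{n}3.png',im)
    x,y=[(201,190),(232,207)][i]; o[:,400*i:400*i+400]=cv2.resize(im[y:y+100,x:x+80],(400,500),interpolation=cv2.INTER_CUBIC)
cv2.imwrite('pics/c3.png',o)
```

```text
[ 0.472626   -0.09412073  0.20638052]
```

View pics/c3.png

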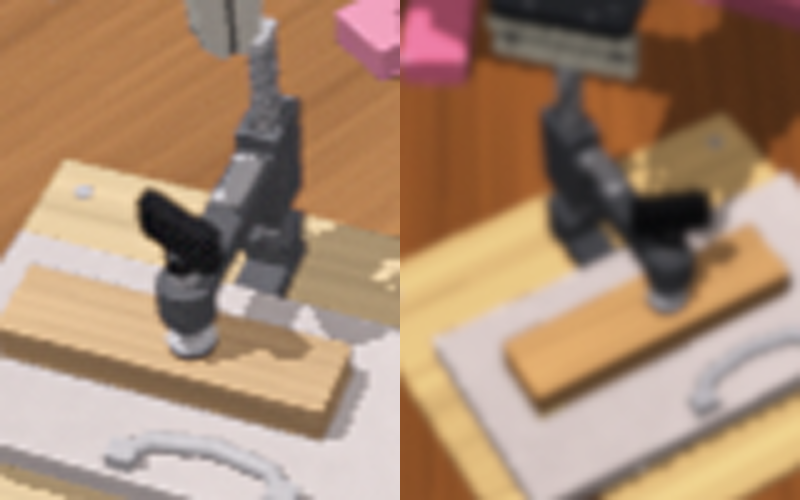

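The jaw stayed down with the pad on the cleat at crop (190,340). The black handle is centred near (180,230) / (671,212). I measure it with a mask.

Run:
```python
from h import *
P=[]
for n,(x0,x1,y0,y1) in(('scene',(225,248,224,245)),('side',(276,297,243,256))):
    im=cv2.imread(f'pics/{n}3.png'); m=(im.max(2)<48).astype(np.uint8); k=np.zeros_like(m); k[y0:y1,x0:x1]=m[y0:y1,x0:x1]
    c=max(cv2.findContours(k,0,2)[0],key=cv2.contourArea); r=cv2.minAreaRect(c); print(n,k.sum(),r)
    P.append((n,*r[0]))
    b=cv2.boxPoints(r); L=sorted(range(4),key=lambda i:b[i][0]); l=(b[L[0]]+b[L[1]])/2; q=(b[L[2]]+b[L[3]])/2
    a,e=onz(n,*l,.143),onz(n,*q,.143); print(a,e,np.degrees(np.arctan2(*(e-a)[1::-1])),np.linalg.norm(e-a))
print(tri(*P))
for n,*q in P: print(onz(n,*q,.143))
```

```text
scene 152 ((237.04246520996094, 236.47642517089844), (19.911357879638672, 10.878399848937988), 60.945396423339844)
[ 0.47035882 -0.13938151  0.143     ] [ 0.5277559  -0.15933554  0.143     ] -19.16994230038658 0.060766669252013454
side 133 ((284.5, 250.5), (9.0, 17.0), 90.0)
[ 0.47323515 -0.15241162  0.143     ] [ 0.5197155 -0.1557695  0.143    ] -4.132040218429272 0.046601487157998014
(array([ 0.49663466, -0.14822639,  0.13792108]), np.float64(0.0028029488500195183))
[ 0.49959079 -0.14954397  0.143     ]
[ 0.49647695 -0.15409068  0.143     ]
```

Run:
```python
from h import *
S=lambda u,v:('scene',201+u/5-.4,190+v/5-.4)
D=lambda u,v:('side',232+(u-400)/5-.4,207+v/5-.4)
for z,a,e in((.156,S(150,190),S(218,232)),(.156,D(636,200),D(706,192)),(.129,D(636,234),D(706,226))):
    a,e=onz(*a,z),onz(*e,z); print(a,e,np.degrees(np.arctan2(*(e-a)[1::-1])),np.linalg.norm(e-a))
print(tri(S(145,205),D(636,216)),tri(S(218,248),D(708,208)))
```

```text
[ 0.47781826 -0.14915626  0.156     ] [ 0.51989432 -0.14445826  0.156     ] 6.370966970404585 0.042337520873615676
[ 0.48111007 -0.14991701  0.156     ] [ 0.51968514 -0.14703274  0.156     ] 4.276074324283545 0.038682744478125954
[ 0.48097404 -0.1518951   0.129     ] [ 0.5202035  -0.14905079  0.129     ] 4.146942638673129 0.03933244553961467
(array([ 0.48037463, -0.15544954,  0.15095603]), np.float64(0.0024260987363804295)) (array([ 0.52053307, -0.14695649,  0.14514066]), np.float64(0.003987033211981637))
```

Emit:
arm_command(
  deltas=[
    [[0.4,-0.9,0,0,0,4.7],[0.45,-0.95,0,0,0,4.7],[0.45,-0.95,0,0,0,4.7],[0.45,-0.95,0,0,0,4.7],[0.45,-0.95,0,0,0,4.7],[0.45,-0.95,0,0,0,4.7],[0,0,-0.5,0,0,0],[0,0,-1,0,0,0],[0,0,-1,0,0,0],[0,0,0,0,0,0],[0,0,0,0,0,0]],
  ],
  gripper=-0.1,
  squeeze=10,
)

```text
t: 8.15
tool_pos: [0.4979, -0.1496, 0.1791]
orientation: [0.222, -3.131, -0.002]
force: [0.3, 0.9, -0.6]
opening: 0.042
gripper_force: 0.0
```

Run:
```python
from h import *
s=monitor.read_state();print(s['tool_pos'],s['q'])
w=eyes.read_camera('wrist'); o=np.zeros((500,800,3),np.uint8)
o[:420,400:]=cv2.resize(w,(400,300))[0:300].repeat(1,0) if 0 else 0
o[:300,400:]=cv2.resize(w,(400,300))
im=eyes.read_camera('scene'); cv2.imwrite('pics/scene4.png',im)
o[:,:400]=cv2.resize(im[165:290,196:296],(400,500),interpolation=cv2.INTER_CUBIC)
cv2.imwrite('pics/c4.png',o)
```

```text
[ 0.49791545 -0.14957057  0.17910237] [-3.90527588e-01 -6.23863388e-02  1.75783126e+00  9.46873032e-05
  1.44898649e+00 -2.10307832e+00]
```

View pics/c4.png

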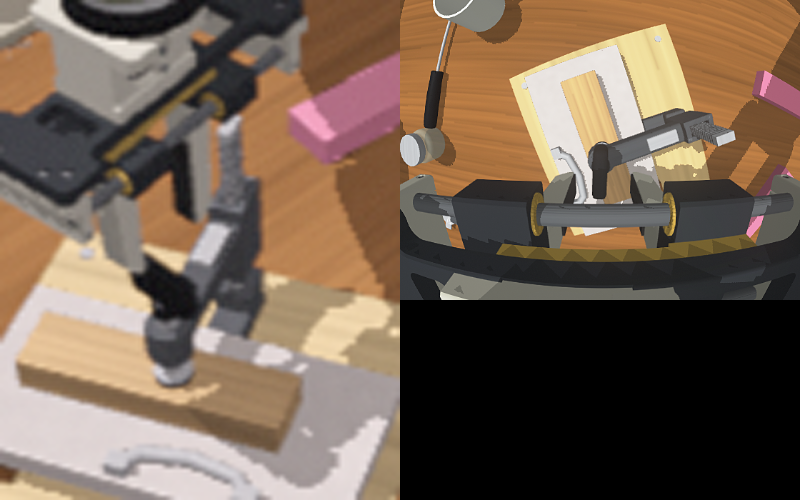

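Seen from the wrist, the handle at (600,180) is centred between the fingers at (565,205) and (640,205) and aligned with them. I descend.

Emit:
arm_command(
  deltas=[
    [[0,0,-0.8,0,0,0],[0.05,0,-0.8,0,0,0],[0.05,0,-0.8,0,0,0],[0,0,-0.8,0,0,0],[0,0,-0.8,0,0,0],[0,0,-0.7,0,0,0],[0,0,-0.6,0,0,0],[0,0,0,0,0,0],[0,0,0,0,0,0]],
  ],
)

```text
t: 9.0
tool_pos: [0.4997, -0.1504, 0.1271]
orientation: [0.224, -3.133, -0.001]
force: [-0.1, 0.5, -0.0]
opening: 0.0419
gripper_force: 0.0
```

Emit:
arm_command(
  deltas=[
    [[0,0,0,0,0,0],[0,0,0,0,0,0],[0,0,0,0,0,0],[0,0,0,0,0,0],[0,0,0,0,0,0],[0,0,0,0,0,0]],
  ],
  gripper=-1,
  squeeze=10,
)

```text
t: 9.5
tool_pos: [0.5004, -0.1511, 0.1281]
orientation: [-0.224, 3.133, -0.002]
force: [1.1, -3.1, 0.7]
opening: 0.0169
gripper_force: 10.0
```

Emit:
arm_command(
  deltas=[
    [[0,-0.05,0,0,0,0],[0,0,0,0,0,0],[0,0,0,0,0,0],[0,0,0,0,0,0]],
  ],
  squeeze=25,
)

```text
t: 9.83
tool_pos: [0.5003, -0.1512, 0.128]
orientation: [-0.224, 3.133, -0.001]
force: [1.6, -2.3, 2.3]
opening: 0.0161
gripper_force: 25.0
```

Run:
```python
from h import *
s=monitor.read_state();print(s['tool_pos'],s['q'],s['wrist_torque'],s['force'])
```

```text
[ 0.50032029 -0.15121373  0.12801262] [-3.91517595e-01 -1.76585697e-02  1.80995433e+00 -1.45348246e-04
  1.34841200e+00 -2.10534564e+00] [-0.38759989 -0.25966098 -0.01417955] [ 1.62082666 -2.31947596  2.30556877]
```

Emit:
arm_command(
  deltas=[
    [[0,0,-0.01,0,0,-3],[0,0,-0.015,0,0,-5],[0,0,-0.015,0,0,-5],[0,0,-0.015,0,0,-5],[0,0,-0.015,0,0,-5],[0,0,-0.015,0,0,-5],[0,0,-0.015,0,0,-5],[0,0,-0.015,0,0,-5],[0,0,-0.005,0,0,-2],[0,0,0,0,0,0]],
  ],
)

```text
t: 10.67
tool_pos: [0.5007, -0.1511, 0.1275]
orientation: [0.864, 3.019, -0.0]
force: [-0.5, -0.9, 6.5]
opening: 0.0166
gripper_force: 25.0
```

Run:
```python
from h import *
s=monitor.read_state();print(s['tool_pos'],s['q'],s['wrist_torque'],s['force'],s['opening'])
```

```text
[ 0.50068272 -0.15106598  0.12749404] [-3.91223178e-01 -1.71227716e-02  1.81041114e+00  1.85105848e-04
  1.34668660e+00 -1.40468937e+00] [-0.22840287  0.01340581  0.08760923] [-0.51880356 -0.91502283  6.49962403] 0.016555698316515686
```

Emit:
arm_command(
  deltas=[
    [[0,0,0.03,0,0,-3],[0,0,0.02,0,0,-5],[0,0,0,0,0,-5],[0,0,0,0,0,-5],[0,0,0,0,0,-5],[0,0,0,0,0,-5],[0,0,0,0,0,-5],[0,0,0,0,0,-5],[0,0,0,0,0,-2],[0,0,0,0,0,0]],
  ],
)

```text
t: 11.5
tool_pos: [0.5002, -0.151, 0.1274]
orientation: [1.844, 2.543, 0.0]
force: [-0.7, -1.4, 5.0]
opening: 0.0161
gripper_force: 25.0
```

Run:
```python
from h import *
s=monitor.read_state();print(s['tool_pos'],s['q'],s['wrist_torque'],s['force'],s['opening'])
```

```text
[ 0.50015152 -0.15097364  0.12736946] [-3.91306456e-01 -1.71527539e-02  1.81067664e+00 -1.56677275e-05
  1.34771361e+00 -7.07507921e-01] [-0.25971432  0.15211393  0.13250202] [-0.70695269 -1.41753137  5.03870659] 0.016149660552283392
```

Emit:
arm_command(
  deltas=[
    [[0,0,0.03,0,0,-3],[0,0,0.03,0,0,-5],[0,0,0,0,0,-5],[0,0,0,0,0,-5],[0,0,0,0,0,-5],[0,0,0,0,0,-5],[0,0,0,0,0,-5],[0,0,0,0,0,-5],[0,0,0,0,0,-2],[0,0,0,0,0,0]],
  ],
)

```text
t: 12.33
tool_pos: [0.4996, -0.1507, 0.1273]
orientation: [-2.601, -1.761, 0.001]
force: [-1.0, -0.5, 2.8]
opening: 0.0163
gripper_force: 25.0
```

Run:
```python
from h import *
s=monitor.read_state();print(s['tool_pos'],s['q'],s['wrist_torque'],s['force'],s['opening'])
```

```text
[ 0.49960897 -0.15073795  0.1272623 ] [-3.91335784e-01 -1.72233673e-02  1.81095045e+00  5.54344618e-05
  1.34891406e+00 -1.08793254e-02] [-0.21083173  0.27335205  0.13853997] [-1.03804101 -0.46829216  2.76569808] 0.016326669693151077
```

Emit:
arm_command(
  deltas=[
    [[0,0,0.02,0,0,-3],[0,0,0.02,0,0,-5],[0,0,0,0,0,-5],[0,0,0,0,0,-5],[0,0,0,0,0,-5],[0,0,0,0,0,-5],[0,0,0,0,0,-5],[0,0,0,0,0,-5],[0,0,0,0,0,-5],[0,0,0,0,0,-5],[0,0,0,0,0,-2],[0,0,0,0,0,0]],
  ],
)

```text
t: 13.33
tool_pos: [0.4992, -0.1504, 0.1271]
orientation: [-3.1, -0.498, 0.003]
force: [-1.1, 0.5, -0.3]
opening: 0.0162
gripper_force: 25.0
```

Run:
```python
from h import *
s=monitor.read_state();print(s['tool_pos'],s['q'],s['wrist_torque'],s['force'],s['opening'])
o=np.zeros((500,800,3),np.uint8)
for i,n in enumerate(('scene','side')):
    im=eyes.read_camera(n); cv2.imwrite(f'pics/{n}5.png',im)
    x,y=[(191,190),(222,192)][i]; o[:,400*i:400*i+400]=cv2.resize(im[y:y+100,x:x+80],(400,500),interpolation=cv2.INTER_CUBIC)
cv2.imwrite('pics/c5.png',o)
```

```text
[ 0.49919669 -0.15039046  0.12710287] [-3.91225055e-01 -1.72184777e-02  1.81125014e+00  3.44658578e-04
  1.34981278e+00  8.60661778e-01] [0.04331878 0.43049419 0.1643175 ] [-1.11793155  0.50514423 -0.32814127] 0.016160411801062428
```

View pics/c5.png

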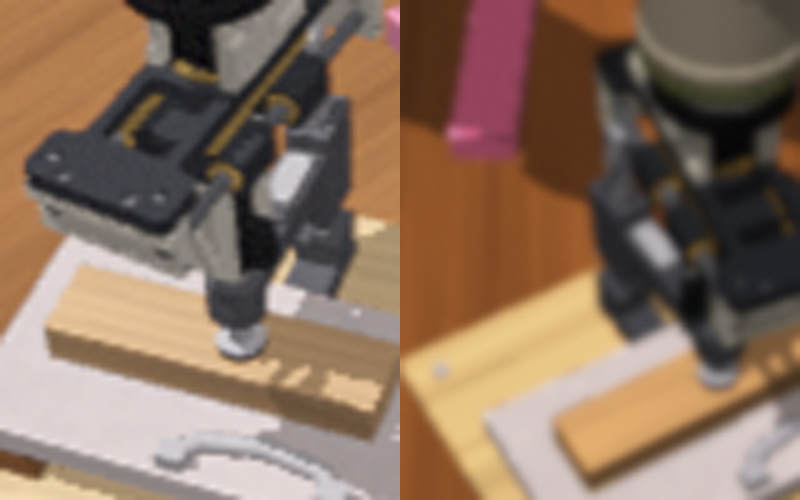

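The fingers still hold the handle, the pad sits on the cleat at crop (240,340), and the cleat looks unmoved. I let go and lift away.

Emit:
arm_command(
  deltas=[
    [[0,0,0,0,0,0],[0,0,0,0,0,0],[0,0,0,0,0,0],[0,0,0,0,0,0],[0,0,0.5,0,0,0],[0,0,1,0,0,0],[0,0,1.5,0,0,0],[0,0,2,0,0,0],[0,0,2,0,0,0],[0,0,2,0,0,0],[0,0,2,0,0,0],[0,0,1,0,0,0]],
  ],
  gripper=-0.1,
)

```text
t: 14.43
tool_pos: [0.5012, -0.1515, 0.2521]
orientation: [3.1, 0.497, 0.007]
force: [0.8, -1.2, 1.0]
opening: 0.0416
gripper_force: 0.0
```

Emit:
arm_command(
  deltas=[
    [[0,0,1,0,0,0],[0,0,0,0,0,0],[0,0,0,0,0,0],[0,0,0,0,0,0],[0,0,0,0,0,0]],
  ],
)

```text
t: 14.85
tool_pos: [0.4993, -0.1507, 0.2564]
orientation: [-3.101, -0.497, 0.003]
force: [-0.6, -0.1, -0.3]
opening: 0.0416
gripper_force: 0.0
```

Run:
```python
from h import *
o=np.zeros((500,800,3),np.uint8)
for i,n in enumerate(('scene','side')):
    im=eyes.read_camera(n); cv2.imwrite(f'pics/{n}6.png',im)
    x,y=[(201,190),(232,207)][i]; o[:,400*i:400*i+400]=cv2.resize(im[y:y+100,x:x+80],(400,500),interpolation=cv2.INTER_CUBIC)
cv2.imwrite('pics/c6.png',o)
```

```text
(no output)
```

View pics/c6.png

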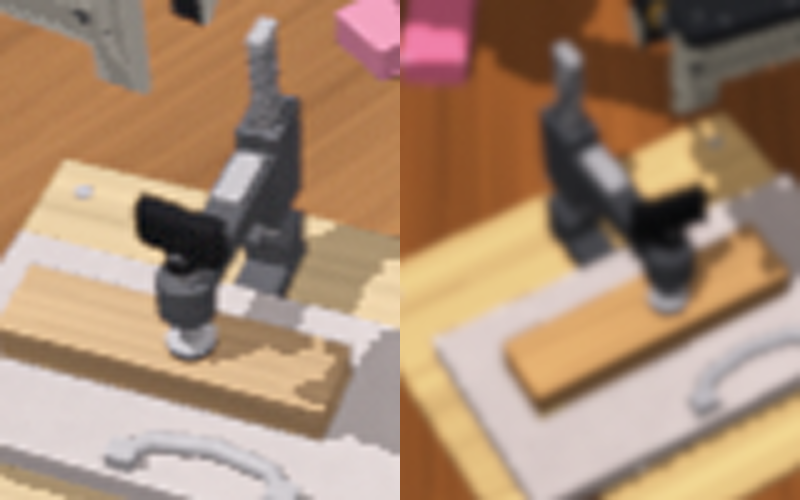

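The handle now reads about half a turn further, the jaw is still down, and the cleat and front sit at the same pixels as before. The gripper is clear, so I hand in.

```bash
python3 -c "
from plant import ticket
print(ticket.close_job())"
```

```text
the job is handed in; nothing more can be done
None
```

I handed the job in at about 15 s: the jaw was pressed to about 22 N and bound, and the handle turned about 170° clockwise, for an estimated 29 N on the cleat (not measured); cleat and front look unmoved, and no verdict came back.

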